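# Raise the keeper bar of the cast-carving jig

## Robot

A 6-joint arm with a two-finger parallel gripper is mounted at the origin on the work surface. World frame = base frame: x ahead of the robot, y to its left, z up, the work surface at z = 0. Lengths are in mm, angles in degrees, forces in N, time in s.
With the tool pointing down it reaches from about 275 to 875 mm from the base axis. Payload 12.5 kg.
Tool frame: the origin (TCP) lies midway between the tips of the shut fingers; the grasp point (between the pads) lies 19 mm behind it; z points along the fingers, y is the line along which they close (so a half turn about z gives the same grasp; the last joint's range is limited). The gripper opens to 85 mm and grips with 20 to 120 N. Pads are 22 mm wide; open, the fingers measure 114 mm over their backs; the gripper's body (76 mm by 85 mm) begins 54 mm behind the grasp point. The pads swing forward as they close: fully open they stand 13 mm farther back than shut.
Start: joints at [-81.738, 20.094, 94.641, -0, 65.266, -4.847], TCP at [124.766, -535.647, 231.29] pointing down, gripper open.
Joint ranges: [-157.81, 157.81], [-45, 120.19], [0.68, 151.7], [-89.99, 269.99], [4.06, 180], [-164.3, 164.3]. Speed limits (degrees/s): [127.2, 127.2, 159.86, 180, 180, 180].

## Interface

Orientations are given as [roll, pitch, yaw] about the fixed x, y, z axes, in that order (R = Rz(yaw) Ry(pitch) Rx(roll)).
In Python, from plant import state, get_image, calibration, hand_in gives the robot as it stands. The module is installed in compiled form; this text tells all that it offers.
- The arm moves only by the tool jog_arm, never from a script. Its argument "targets" is text: rows parted by semicolons, each of 7 numbers parted by spaces: the shift along the tool's x, y, z in cm, then the turn, a rotation vector about the tool's x, y, z in degrees, then the opening in per cent of the stroke, from 0 (shut) to 100 (fully open). In form: tx ty tz rx ry rz fingers; .... A call has exactly 5 rows; each row is the pose to reach, as a shift and turn from the pose commanded when the call began, along the tool's axes at that moment; what a row does not reach only later rows make up. A row lasts 1/12 s, in which the tool goes at most 41.7 mm and 7.16 degrees, less where a joint would pass 70% of its speed; a pose out of reach is approached as far as the arm can. A call with a gripper value outside its range is refused whole. The fingers move at their own pace and stop on an object; "newtons" is the grip in N (left out, the last holds). Time passes only in rows, so rows that repeat a pose let the fingers close, or fill a call up. It gives the time, the measured TCP pose, the force, the opening and the grip force at its end, in the units of the state.
- state(): the state, without advancing time (a new reading comes with each control period).
- get_image(name): name is "scene" or "top" or "wrist"; returns (picture, depth): 384x512x3 uint8, red, green, blue; 384x512 float32, mm along the optical axis (not along the pixel's ray), 0 where there is no reading.
- calibration(name): a dict with "fx", "fy", "cx", "cy" (pixels), "dist" ([k1, k2, p1, p2, k3] as OpenCV has them; the pictures are not rectified), "position" and "rotation" of the camera in the world; the wrist camera has in their place "mount" (4x4, takes a point from camera to tool coordinates, whose origin is the TCP and whose axes are the flange's). Camera axes: x right, y down, z forward; pixel columns grow to the right and rows downward; lengths in mm; the calibration is good to about 2 mm. A picture is of the moment at which its call begins: read the wrist's pose just before it. calibration takes no time and is no camera call.
- hand_in(): hands the job in; it is judged then, once.
The state is a dict: "time_s": time; "joint_pos": joint angles; "dq": joint speeds; "joint_efforts": joint torques, N m; "ee_pos": TCP position; "tcp_rot": TCP orientation; "contact_force": force on the tool from outside, world axes, zero at the start; "torque": the same for the moment, N m; "opening": finger opening in mm; "gripper_force": force on a finger pad.
Only numpy, scipy, OpenCV 4.12 (cv2) and the standard library are available. Lean on these libraries where they do the work, as an engineer would, in place of code of your own. Each camera call takes 0.05 s, during which the arm holds its last target. There are 200 camera calls.

## Task

The plaster cast in the carving jig is finished: with your fingertips, push the counterweighted keeper bar that lies across it up past its balance point, so that it stays raised by itself when you draw back. Push it steadily, do not fling it; leave the cast lying in its saddles, and leave the bowl, the mug and the rasp where they are.

Things in the scene. Friction and masses are not known exactly. Their poses are not given: they have to be found in the camera images.
- jig: Carving jig, bolted down: grey base 230 x 160 x 15 mm, V-saddle pads, two blue cheeks at its far end (80 mm over both, 140 mm high) that carry the bar's hinge. Origin: on the table, straight below the cast's middle; the base runs from 90 mm on its -x side to 140 mm on +x. Its x axis is level, from the bar's free end towards the hinge (away from the robot, give or take the yaw); z is up.
- keeper (a joint): Bar angle, rad: 0 = down, level across the cast on its rest; grows as the free end goes up and over towards the hinge; 1.25 = fully raised, at its stop. Bar and counterweight weigh about 1.2 kg and balance at about 0.7: let go below, it falls back to 0; above, it swings on by itself to 1.25, slowed by the damped hinge. Lifting it takes 1 to 3 N at the red plate.
- keeper_hinge (a point): Middle of the bar's level hinge axis, which runs along the jig's y: 90 mm along the jig's x from its origin, 120 mm above the table. The counterweight, a dark steel drum 48 mm in diameter, sits behind and above it between the cheeks.
- keeper_bend (a point): Where the bar ends and the red push plate begins. The yellow and black keeper bar is 22 mm wide, 14 mm thick and runs 170 mm from the hinge to this point along the bar's own -x, centred on the hinge height when down. Moves with the bar; its axes are the bar's (those of the jig when the bar is down).
- keeper_lip (a point): Middle of the free edge of the red push plate, which is 60 mm wide (along y), 6 mm thick, 60 mm long and bent up 40 degrees from the bar: the edge is 216 mm from the hinge along the bar's -x and 39 mm above the bar's midline (159 mm above the table when down). Moves with the bar. Below the plate all is free down to the table on the robot's side of the jig's base.
- cast: Off-white plaster cast of a limb stump, a loose cylinder 68 mm in diameter and 130 mm long with a round end at its +y and a steel pipe 16 mm in diameter, 70 mm long, out of its -y end; 0.7 kg. It lies along the jig's y axis in the saddles, under the keeper bar. Origin: on its axis, in the middle of the cylinder, 70 mm above the table; its top is 104 mm above the table.
- bowl: Black rubber plaster bowl, 100 mm across the rim, 55 mm high, loose on the table beside the jig. Origin: centre of its underside.
- mug: White ceramic beaker without handle, 72 mm across, 85 mm high, loose on the table beside the jig. Origin: centre of its underside.
- rasp: Plaster rasp lying loose on the table beside the jig: flat dark steel blade 120 x 24 mm towards its +x, round wooden handle 22 mm in diameter and 90 mm long towards its -x, 22 mm high at most. Origin: on the table, 20 mm inside the blade from the handle.
There are look-alikes about, which are no part of the job. Several things have the shape of the cast; the one meant has the colours described above.

How it is judged (in metres and radians):
At the end, for the whole second after the job is handed in: The keeper bar stands raised by itself, above 1.1 rad and at rest; the cast still lies in its saddles within 25 mm of its start (15 mm across the jig, 10 mm in height); bowl, mug and rasp within 25 mm of where they stood (value of joint keeper above 1.1 rad and velocity of joint keeper between -0.1 and 0.1 rad/s and x of cast in the frame of jig between -0.015 and 0.015 m and z of cast in the frame of jig between 0.06 and 0.08 m and distance of each of cast, bowl, mug, rasp from where it was at the start of the episode below 0.025 m); the robot touches nothing.
It fails at once if the cast was lifted or shoved more than 25 mm (distance of cast from where it was at the start of the episode above 0.025 m).
It fails at once if the bowl, mug or rasp was moved more than 25 mm (distance of any of bowl, mug, rasp from where it was at the start of the episode above 0.025 m).
It fails at once if the keeper bar was flung (faster than 4 rad/s) (velocity of joint keeper above 4 rad/s or velocity of joint keeper below -4 rad/s).
It also fails if it takes over 40 s, if anything falls off the work surface, if the arm or the gripper's body presses on something with over 40 N, if the wrist force passes 120 N, or if a joint passes its speed limit or range.

## Working session

There is one attempt and no reset: what is moved stays moved. The work goes in short steps, Python scripts to look and compute and a tool call to move; the robot and the scene stay as the last step left them, time stands still between calls to the robot, and variables do not carry over. Pictures are saved under pics/ and viewed, at most 10 in all, crops included, and the job is handed in when it is done.

Besides the shell and the picture viewer there is one more tool, called after ">>>" in YAML: its name, and indented under it one key for each argument. jog_arm: Moves the arm, as the interface text tells. Its arguments: {"type":"object","properties":{"targets":{"type":"string"},"newtons":{"type":"number"}},"required":["targets"]}

```bash
mkdir -p pics; cat > h.py <<'E'
import numpy as np, cv2
from plant import state, get_image, calibration, hand_in
from scipy.spatial.transform import Rotation as R
def cam(name):
    c=calibration(name);K=np.array([[c["fx"],0,c["cx"]],[0,c["fy"],c["cy"]],[0,0,1.]])
    return c,K,np.array(c["dist"],float)
def pts(name,depth,uv):
    c,K,d=cam(name);uv=np.array(uv,float)
    n=cv2.undistortPoints(uv.reshape(-1,1,2),K,d)[:,0]
    z=np.array([np.median([v for v in depth[int(y)-1:int(y)+2,int(x)-1:int(x)+2].ravel() if v>0] or [0]) for x,y in uv])
    P=np.c_[n*z[:,None],z]
    return P@np.array(c["rotation"]).T+np.array(c["position"])
E
python3 - <<'E'
from h import *
s=state();print(s["time_s"],s["ee_pos"],s["tcp_rot"])
for n in("scene","top"):
    im,d=get_image(n);np.save(f"{n}_d.npy",d);cv2.imwrite(f"pics/{n}.png",cv2.resize(im[:,:,::-1],(768,576),interpolation=cv2.INTER_CUBIC));c=calibration(n);print(n,c)
E
```

```text
0.0 [ 124.70569936 -535.32368509  230.74635809] [-1.79931095e+02 -6.59295293e-03  1.31071122e+01]
scene {'fx': 354.1460090583858, 'fy': 354.1460090583858, 'cx': 253.95012076946534, 'cy': 192.207848871476, 'dist': array([0.03773385, 0.        , 0.        , 0.        , 0.        ]), 'position': array([1095.57487385, -207.03247375, 1045.63662911]), 'rotation': array([-146.71459494,    0.63511024,   71.4254029 ])}
top {'fx': 364.61490396278214, 'fy': 364.61490396278214, 'cx': 261.7992328521691, 'cy': 194.09150483632084, 'dist': array([-0.09920028,  0.        ,  0.        ,  0.        ,  0.        ]), 'position': array([ 428.31540264,  -30.01868186, 1105.2735689 ]), 'rotation': array([-176.82127736,    0.9942475 ,  -89.70864389])}
```

Rotation is given as rpy.

View pics/scene.png

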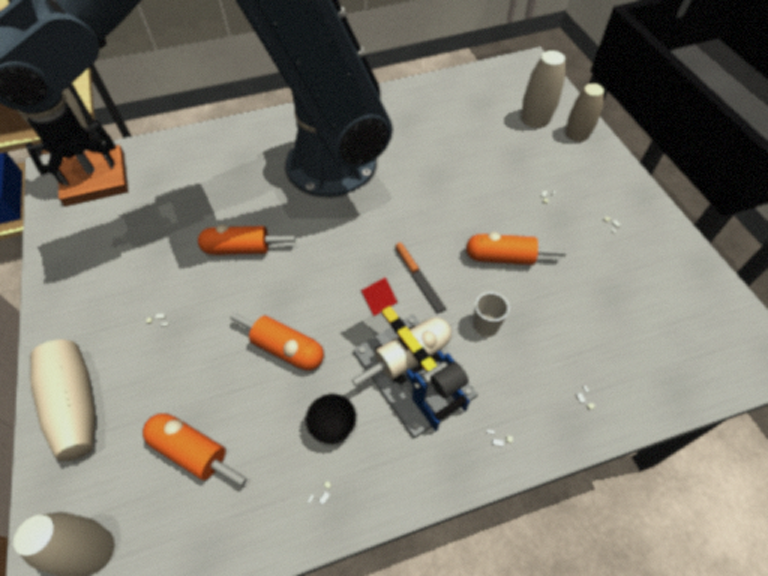

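View pics/top.png

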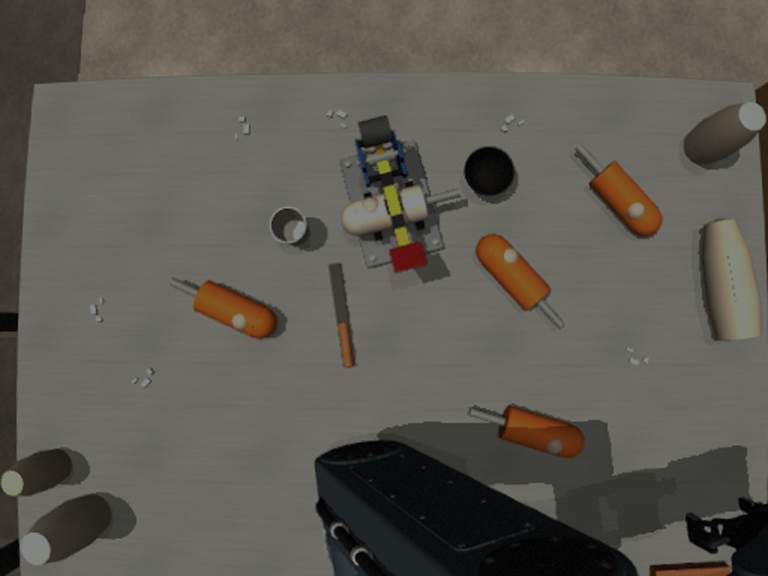

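Top view: the red plate is at about (408,257), the bar runs from (404,243) to (384,165), the counterweight is at (376,130), the rasp runs (335,265)–(348,366), the mug is at (289,227) and the bowl at (490,171). An orange decoy lies at (490,245)–(545,305). Next I work out positions.

```bash
sed -i 's/np.array(c\["rotation"\])\.T/R.from_euler("xyz",c["rotation"],degrees=True).as_matrix().T/' h.py
python3 - <<'E'
from h import *
d=np.load("top_d.npy")
names=["lip L","lip R","plate mid","bend","bar far","base nearL","base nearR","base farL","base farR","rasp tip","rasp joint","rasp end","mug","bowl","decoy near","decoy R","table"]
uv=[(394,270),(427,266),(408,257),(404,241),(384,168),(370,265),(443,248),(344,158),(412,143),(335,268),(343,320),(348,363),(289,212),(490,150),(490,245),(540,295),(400,320)]
for n,p in zip(names,pts("top",d,np.array(uv)/1.5)):print(n,p.round())
# red mask centroid and bar fit
im,dd=get_image("top");hsv=cv2.cvtColor(im,cv2.COLOR_RGB2HSV)
def seg(lo,hi,box):
    m=cv2.inRange(hsv,lo,hi);ys,xs=np.nonzero(m);k=(xs>box[0])&(xs<box[1])&(ys>box[2])&(ys<box[3]);return np.c_[xs[k],ys[k]]
r=pts("top",dd,seg((0,180,60),(5,255,255),(250,295,155,185)));y=pts("top",dd,seg((22,130,80),(35,255,255),(245,280,100,170)))
for n,p in(("red",r),("yellow",y)):
    p=p[p[:,2]>95];v=cv2.fitLine(p[:,:2].astype(np.float32),cv2.DIST_HUBER,0,.01,.01).ravel()
    print(n,len(p),p.mean(0).round(),p.min(0).round(),p.max(0).round(),v,np.degrees(np.arctan2(v[1],v[0])))
E
```

```text
lip L [518. -15. 155.]
lip R [541. -80.  -0.]
plate mid [542. -40. 144.]
bend [573. -33. 129.]
bar far [707.   4. 129.]
base nearL [541.  35.  14.]
base nearR [ 578. -112.    3.]
base farL [764.  91.   3.]
base farR [791. -49.  17.]
rasp tip [536. 106.   8.]
rasp joint [431.  89.   9.]
rasp end [346.  77.  22.]
mug [639. 191.  62.]
bowl [ 767. -202.   50.]
decoy near [ 575. -198.   65.]
decoy R [ 480. -292.   68.]
table [431. -26.  -0.]
red 326 [544. -39. 144.] [518. -71. 123.] [573.  -7. 161.] [ 3.2062027e-01 -9.4720781e-01  5.4353101e+02 -3.9271908e+01] -71.29955
yellow 319 [642. -12. 127.] [567. -40.  97.] [721.  18. 130.] [ 9.6745867e-01  2.5302908e-01  6.4071179e+02 -1.2454177e+01] 14.656829
```

```bash
cat >> h.py <<'E'
H=np.array([728.,10,120]);yaw=np.radians(15);u=np.array([np.cos(yaw),np.sin(yaw),0])
def go(d,z,tilt,head=8,lat=0):
    """tip d mm before hinge, height z, tool tilt deg below level; prints shift(cm)/turn(deg)"""
    s=state();p=np.array(s["ee_pos"]);Rc=R.from_euler("xyz",s["tcp_rot"],degrees=True)
    q=H-d*u+lat*np.array([-u[1],u[0],0]);q[2]=z
    Rt=R.from_euler("xyz",[180,-(90-tilt),head],degrees=True)
    print("z",Rt.apply([0,0,1]).round(2),"q",q.round(),"shift",(Rc.inv().apply(q-p)/10).round(2),"turn",(Rc.inv()*Rt).as_rotvec(degrees=True).round(1))
def st():
    s=state();print({k:np.round(s[k],2) for k in("time_s","joint_pos","ee_pos","tcp_rot","contact_force","opening")})
E
python3 -c "
from h import *
go(300,190,45)"
```

```text
z [ 0.7   0.1  -0.71] q [438. -68. 190.] shift [ 41.14 -38.44   4.13] turn [-2.1 45.   4.8]
```

>>> jog_arm:
  targets: "2.7 -2.5 0 0 0 0 0; 5.4 -5 0 0 0 0 0; 8.1 -7.5 0 0 0 0 0; 10.8 -10 0 0 0 0 0; 13.5 -12.5 0 0 0 0 0"

```text
time_s: 0.57
ee_pos: [228.4, -381.7, 231.1]
tcp_rot: [-180.0, 0.0, 13.1]
contact_force: [0.7, -0.0, -0.1]
opening: 25.5
gripper_force: 0.0
```

>>> jog_arm:
  targets: "2.7 -2.5 0 0 0 0 0; 5.4 -5 0 0 0 0 0; 8.1 -7.5 0 0 0 0 0; 10.8 -10 0 0 0 0 0; 13.5 -12.5 0 0 0 0 0"

```text
time_s: 0.98
ee_pos: [331.6, -229.3, 231.4]
tcp_rot: [180.0, -0.0, 13.1]
contact_force: [1.1, -0.6, -0.1]
opening: -0.1
gripper_force: 0.0
```

>>> jog_arm:
  targets: "2.7 -2.5 0 0 3 0 0; 5.4 -5 0 0 6 0 0; 8.1 -7.5 0 0 9 0 0; 10.8 -10 0 0 12 0 0; 13.5 -12.5 0 0 15 0 0"

```text
time_s: 1.4
ee_pos: [434.8, -76.9, 231.5]
tcp_rot: [-180.0, -15.2, 13.1]
contact_force: [0.8, -0.7, -0.3]
opening: 0.2
gripper_force: 0.0
```

```bash
python3 -c "
from h import *
st();go(300,190,45)"
```

```text
{'time_s': np.float64(1.4), 'joint_pos': array([-21.21,   2.39, 118.3 ,  11.59,  47.3 ,  48.71]), 'ee_pos': array([434.81, -76.91, 231.48]), 'tcp_rot': array([-179.98,  -15.16,   13.09]), 'contact_force': array([ 0.8 , -0.67, -0.32]), 'opening': np.float64(0.16)}
z [ 0.7   0.1  -0.71] q [438. -68. 190.] shift [-0.56 -0.82  4.15] turn [-2.6 29.8  4.5]
```

>>> jog_arm:
  targets: "0 0 0.8 -0.5 6 1 0; 0 0 1.6 -1 12 2 0; 0 -0.4 2.4 -1.5 18 3 0; -0.2 -0.6 3.2 -2 24 4 0; -0.5 -0.8 4.1 -2.5 30 4.5 0"

```text
time_s: 1.82
ee_pos: [440.1, -65.8, 199.8]
tcp_rot: [-178.9, -37.9, 9.4]
contact_force: [1.6, 0.5, -0.6]
opening: 0.1
gripper_force: 0.0
```

```bash
python3 -c "
from h import *
st();go(280,100,45);go(280,100,35)"
```

```text
{'time_s': np.float64(1.82), 'joint_pos': array([-28.19,   1.28, 133.46,  59.9 ,  26.81,   1.48]), 'ee_pos': array([440.11, -65.83, 199.84]), 'tcp_rot': array([-178.88,  -37.91,    9.41]), 'contact_force': array([ 1.55,  0.5 , -0.57]), 'opening': np.float64(0.11)}
z [ 0.7   0.1  -0.71] q [458. -62. 100.] shift [-4.73  0.13  8.97] turn [-2.   7.1  1. ]
z [ 0.81  0.11 -0.57] q [458. -62. 100.] shift [-4.73  0.13  8.97] turn [-2.1 17.1  0.8]
```

>>> jog_arm:
  targets: "-1 0 1.8 0 2 0 0; -2 0 3.6 -1 4 0 0; -3 0 5.4 -1 6 0.5 0; -4 0 7.2 -2 8 1 0; -4.7 0 9 -2 12 1 0"

```text
time_s: 2.23
ee_pos: [454.1, -51.0, 135.5]
tcp_rot: [-176.5, -45.8, 8.0]
contact_force: [0.4, -0.3, -0.2]
opening: 0.1
gripper_force: 0.0
```

```bash
python3 -c "
from h import *
st();go(220,100,35);go(220,100,20)"
```

```text
{'time_s': np.float64(2.23), 'joint_pos': array([-28.58,  14.59, 139.05, 109.97,  30.38, -51.03]), 'ee_pos': array([454.09, -51.  , 135.49]), 'tcp_rot': array([-176.48,  -45.77,    7.99]), 'contact_force': array([ 0.43, -0.3 , -0.19]), 'opening': np.float64(0.11)}
z [ 0.81  0.11 -0.57] q [515. -47. 100.] shift [1.74 0.87 6.83] turn [-3.5  9.2 -0.3]
z [ 0.93  0.13 -0.34] q [515. -47. 100.] shift [1.74 0.87 6.83] turn [-3.5 24.2 -0.8]
```

>>> jog_arm:
  targets: "0 0.2 1.2 0 2 0 0; 0.2 0.4 2.4 -1 4 0 0; 0.4 0.6 3.6 -2 7 0 0; 0.8 0.8 5 -3 10 0 0; 1 0.9 6 -3.5 14 0 0"

```text
time_s: 2.65
ee_pos: [505.3, -49.2, 100.6]
tcp_rot: [-179.4, -59.8, 7.2]
contact_force: [0.9, 0.6, -0.7]
opening: 0.1
gripper_force: 0.0
```

```bash
python3 -c "
from h import *
st();go(195,105,30);go(195,105,20)
for n in('scene',):
    im,d=get_image(n);cv2.imwrite('pics/s2.png',cv2.resize(im[110:310,170:370,::-1],(600,600),interpolation=cv2.INTER_CUBIC))"
```

```text
{'time_s': np.float64(2.65), 'joint_pos': array([-25.38,  31.88, 139.06, 143.26,  52.41, -83.42]), 'ee_pos': array([505.27, -49.25, 100.61]), 'tcp_rot': array([-179.43,  -59.83,    7.21]), 'contact_force': array([ 0.87,  0.57, -0.66]), 'opening': np.float64(0.11)}
z [ 0.86  0.12 -0.5 ] q [540. -40. 105.] shift [ 2.15 -0.41  2.83] turn [ 0.1  0.2 -0.4]
z [ 0.93  0.13 -0.34] q [540. -40. 105.] shift [ 2.15 -0.41  2.83] turn [ 0.1 10.2 -0.4]
```

View pics/s2.png

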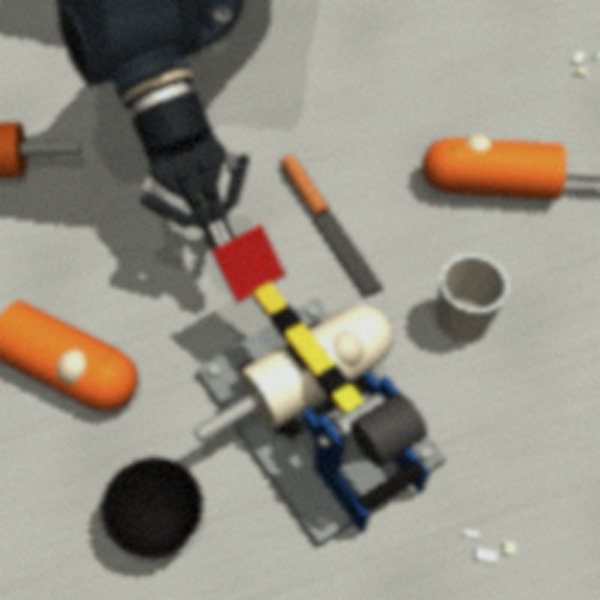

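The shut fingers, at about (222,235) in the crop, are just before the lip and nearly in line with the plate. I'll slide them under it and start lifting.

>>> jog_arm:
  targets: "0 -0.2 0.7 0 2 0 0; 0.4 -0.4 1.4 0 4 0 0; 0.9 -0.6 2 0 6 0 0; 1.5 -0.8 2.5 0 8 0 0; 2.1 -0.8 2.8 0 10 0 0"

```text
time_s: 3.12
ee_pos: [537.8, -35.5, 104.6]
tcp_rot: [-178.5, -69.6, 6.5]
contact_force: [-0.7, -0.3, 0.2]
opening: 0.2
gripper_force: 0.0
```

```bash
python3 -c "
from h import *
st()
# contact arc: TCP follows plate middle, about 12 mm off the underside
for th in (0.1,.25,.4,.55,.7,.85,.95):
    a,b=190,5;d=a*np.cos(th)-b*np.sin(th);z=120+a*np.sin(th)+b*np.cos(th);print(th,round(d),round(z));go(d,z,max(20-th*25,0))"
```

```text
{'time_s': np.float64(3.12), 'joint_pos': array([-22.46,  39.21, 136.96, 148.66,  66.36, -87.32]), 'ee_pos': array([537.83, -35.5 , 104.58]), 'tcp_rot': array([-178.5 ,  -69.63,    6.48]), 'contact_force': array([-0.74, -0.31,  0.24]), 'opening': np.float64(0.22)}
0.1 189 144
z [ 0.94  0.13 -0.3 ] q [546. -39. 144.] shift [ 3.96  0.4  -0.67] turn [-0.1  2.9 -0.5]
0.25 183 172
z [ 0.96  0.14 -0.24] q [551. -37. 172.] shift [ 6.77  0.31 -1.11] turn [-0.   6.6 -0.5]
0.4 173 199
z [ 0.98  0.14 -0.17] q [561. -35. 199.] shift [ 9.61  0.16 -1.13] turn [-0.  10.4 -0.5]
0.55 159 224
z [ 0.98  0.14 -0.11] q [574. -31. 224.] shift [12.43 -0.03 -0.72] turn [-0.  14.1 -0.5]
0.7 142 246
z [ 0.99  0.14 -0.04] q [591. -27. 246.] shift [15.14 -0.27  0.1 ] turn [ 0.  17.9 -0.5]
0.85 122 266
z [ 0.99  0.14 -0.  ] q [611. -21. 266.] shift [17.71 -0.54  1.31] turn [ 0.  20.4 -0.5]
0.95 106 277
z [ 0.99  0.14 -0.  ] q [625. -18. 277.] shift [19.3  -0.74  2.33] turn [ 0.  20.4 -0.5]
```

>>> jog_arm:
  targets: "0.6 0.1 0 0 0.5 0 0; 1.2 0.2 -0.1 0 1 0 0; 1.8 0.3 -0.2 0 1.5 0 0; 2.4 0.4 -0.3 0 2 0 0; 3 0.4 -0.5 0 2.5 0 0"

```text
time_s: 3.53
ee_pos: [543.7, -39.6, 135.1]
tcp_rot: [-178.5, -72.1, 6.4]
contact_force: [-0.0, 0.3, -0.6]
opening: -0.1
gripper_force: 0.7
```

>>> jog_arm:
  targets: "0.7 0 -0.2 0 0.8 0 0; 1.4 0 -0.3 0 1.6 0 0; 2.1 0 -0.4 0 2.4 0 0; 2.8 0 -0.4 0 3.2 0 0; 3.5 0 -0.5 0 4 0 0"

```text
time_s: 3.95
ee_pos: [549.9, -38.8, 169.9]
tcp_rot: [-178.1, -76.2, 5.9]
contact_force: [0.1, -0.5, -0.7]
opening: -0.1
gripper_force: 0.6
```

```bash
python3 -c "
from h import *
st()
for th in (.4,.55,.7,.85,.95):
    a,b=190,5;d=a*np.cos(th)-b*np.sin(th);z=120+a*np.sin(th)+b*np.cos(th);print(th,round(d),round(z));go(d,z,max(20-th*25,0))
im,d=get_image('scene');cv2.imwrite('pics/s3.png',cv2.resize(im[110:310,170:370,::-1],(600,600),interpolation=cv2.INTER_CUBIC))"
```

```text
{'time_s': np.float64(3.95), 'joint_pos': array([-22.92,  32.26, 137.13, 147.3 ,  67.2 , -83.64]), 'ee_pos': array([549.92, -38.81, 169.91]), 'tcp_rot': array([-178.06,  -76.22,    5.93]), 'contact_force': array([ 0.12, -0.53, -0.69]), 'opening': np.float64(-0.08)}
0.4 173 199
z [ 0.98  0.14 -0.17] q [561. -35. 199.] shift [ 3.05 -0.27  0.42] turn [ 0.1  3.8 -0.5]
0.55 159 224
z [ 0.98  0.14 -0.11] q [574. -31. 224.] shift [ 5.8  -0.46  1.15] turn [ 0.1  7.5 -0.5]
0.7 142 246
z [ 0.99  0.14 -0.04] q [591. -27. 246.] shift [ 8.41 -0.7   2.27] turn [ 0.1 11.3 -0.5]
0.85 122 266
z [ 0.99  0.14 -0.  ] q [611. -21. 266.] shift [10.82 -0.97  3.77] turn [ 0.1 13.8 -0.5]
0.95 106 277
z [ 0.99  0.14 -0.  ] q [625. -18. 277.] shift [12.28 -1.17  4.96] turn [ 0.1 13.8 -0.5]
```

View pics/s3.png

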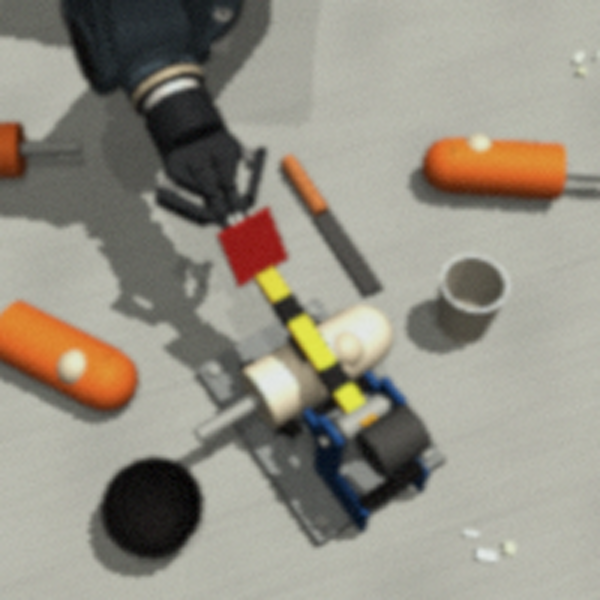

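The bar is lifting: the plate has moved to about (252,247), its shadow has detached, and the fingers sit centrally under it. I'll carry on along the arc.

>>> jog_arm:
  targets: "0.7 0 0.1 0 0.8 0 0; 1.4 -0.1 0.1 0 1.6 0 0; 2.1 -0.2 0.2 0 2.4 0 0; 2.8 -0.3 0.4 0 3.4 0 0; 3.5 -0.3 0.6 0 4.4 0 0"

```text
time_s: 4.42
ee_pos: [563.8, -34.1, 202.6]
tcp_rot: [-177.2, -80.7, 5.0]
contact_force: [-2.4, -0.3, 0.0]
opening: 0.4
gripper_force: 1.1
```

```bash
python3 -c "
from h import *
st()
for th in (.55,.7,.85,.95):
    a,b=190,5;d=a*np.cos(th)-b*np.sin(th);z=120+a*np.sin(th)+b*np.cos(th);print(th,round(d),round(z));go(d,z,max(20-th*25,0))"
```

```text
{'time_s': np.float64(4.42), 'joint_pos': array([-21.47,  30.07, 136.1 , 148.73,  68.73, -82.32]), 'ee_pos': array([563.76, -34.06, 202.65]), 'tcp_rot': array([-177.18,  -80.66,    5.03]), 'contact_force': array([-2.4 , -0.33,  0.05]), 'opening': np.float64(0.37)}
0.55 159 224
z [ 0.98  0.14 -0.11] q [574. -31. 224.] shift [ 2.24 -0.16  0.71] turn [ 0.1  3.1 -0.5]
0.7 142 246
z [ 0.99  0.14 -0.04] q [591. -27. 246.] shift [ 4.75 -0.39  2.03] turn [ 0.1  6.8 -0.5]
0.85 122 266
z [ 0.99  0.14 -0.  ] q [611. -21. 266.] shift [ 7.03 -0.66  3.71] turn [ 0.2  9.3 -0.5]
0.95 106 277
z [ 0.99  0.14 -0.  ] q [625. -18. 277.] shift [ 8.4  -0.86  5.01] turn [ 0.2  9.3 -0.5]
```

>>> jog_arm:
  targets: "0.6 0 0.2 0 0.8 0 0; 1.1 -0.1 0.3 0 1.6 0 0; 1.7 -0.1 0.5 0 2.4 0 0; 2.2 -0.2 0.7 0 3.2 0 0; 2.8 -0.2 1 0 4 0 0"

```text
time_s: 4.83
ee_pos: [577.7, -30.4, 228.1]
tcp_rot: [-175.0, -84.6, 2.9]
contact_force: [-0.4, 0.1, 0.1]
opening: 0.3
gripper_force: 0.4
```

```bash
python3 -c "
from h import *
st()
for th in (.7,.85,.95,1.05):
    a,b=190,5;d=a*np.cos(th)-b*np.sin(th);z=120+a*np.sin(th)+b*np.cos(th);print(th,round(d),round(z));go(d,z,max(20-th*25,0))
im,d=get_image('scene');cv2.imwrite('pics/s4.png',cv2.resize(im[110:310,170:370,::-1],(600,600),interpolation=cv2.INTER_CUBIC))"
```

```text
{'time_s': np.float64(4.83), 'joint_pos': array([-20.12,  29.05, 134.7 , 150.28,  70.36, -81.52]), 'ee_pos': array([577.74, -30.38, 228.1 ]), 'tcp_rot': array([-175.05,  -84.59,    2.88]), 'contact_force': array([-0.4 ,  0.1 ,  0.11]), 'opening': np.float64(0.29)}
0.7 142 246
z [ 0.99  0.14 -0.04] q [591. -27. 246.] shift [ 1.93 -0.2   1.16] turn [ 0.2  2.9 -0.5]
0.85 122 266
z [ 0.99  0.14 -0.  ] q [611. -21. 266.] shift [ 4.09 -0.47  3.  ] turn [ 0.2  5.4 -0.5]
0.95 106 277
z [ 0.99  0.14 -0.  ] q [625. -18. 277.] shift [ 5.37 -0.67  4.39] turn [ 0.2  5.4 -0.5]
1.05 90 287
z [ 0.99  0.14 -0.  ] q [641. -13. 287.] shift [ 6.5  -0.88  5.9 ] turn [ 0.2  5.4 -0.5]
```

View pics/s4.png

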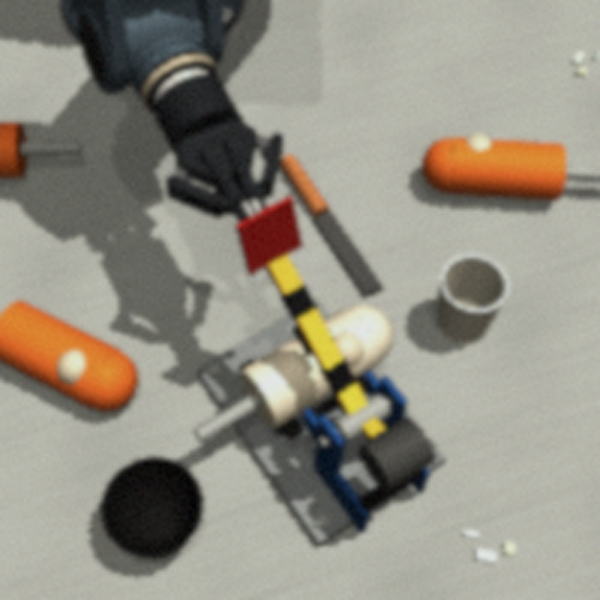

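The bar is at about 0.5–0.6 rad, with the fingers still behind the plate near (255,210). I'll push on past the balance point.

>>> jog_arm:
  targets: "0.5 0 0.3 0 0.7 0 0; 1 -0.1 0.6 0 1.4 0 0; 1.5 -0.1 0.9 0 2.1 0 0; 2 -0.2 1.2 0 2.8 0 0; 2.5 -0.2 1.6 0 3.4 0 0"

```text
time_s: 5.3
ee_pos: [595.7, -26.1, 251.6]
tcp_rot: [-166.9, -88.0, -5.3]
contact_force: [0.0, -0.2, 0.1]
opening: -0.3
gripper_force: 0.2
```

>>> jog_arm:
  targets: "0.5 -0.1 0.4 0 0.4 0 0; 1 -0.1 0.8 0 0.8 0 0; 1.4 -0.2 1.2 0 1.2 0 0; 1.8 -0.3 1.6 0 1.6 0 0; 2.1 -0.3 2 0 2 0 0"

```text
time_s: 5.72
ee_pos: [616.0, -20.4, 272.1]
tcp_rot: [-88.6, -89.6, -83.6]
contact_force: [-0.8, -0.7, -0.1]
opening: 0.1
gripper_force: 0.0
```

>>> jog_arm:
  targets: "0.3 -0.1 0.5 0 0 0 0; 0.6 -0.1 1 0 0 0 0; 0.8 -0.2 1.4 0 0 0 0; 1 -0.2 1.8 0 0 0 0; 1 -0.2 1.8 0 0 0 0"

```text
time_s: 6.13
ee_pos: [633.9, -16.1, 282.1]
tcp_rot: [-89.0, -89.6, -83.2]
contact_force: [0.5, -0.0, 0.8]
opening: -0.1
gripper_force: 0.0
```

```bash
python3 -c "
from h import *
st()
im,d=get_image('scene');cv2.imwrite('pics/s5.png',cv2.resize(im[110:310,170:370,::-1],(600,600),interpolation=cv2.INTER_CUBIC))"
```

```text
{'time_s': np.float64(6.13), 'joint_pos': array([-15.12,  26.68, 127.59, 154.83,  66.44, -78.92]), 'ee_pos': array([633.86, -16.13, 282.12]), 'tcp_rot': array([-88.99, -89.56, -83.18]), 'contact_force': array([ 0.53, -0.02,  0.75]), 'opening': np.float64(-0.09)}
```

View pics/s5.png

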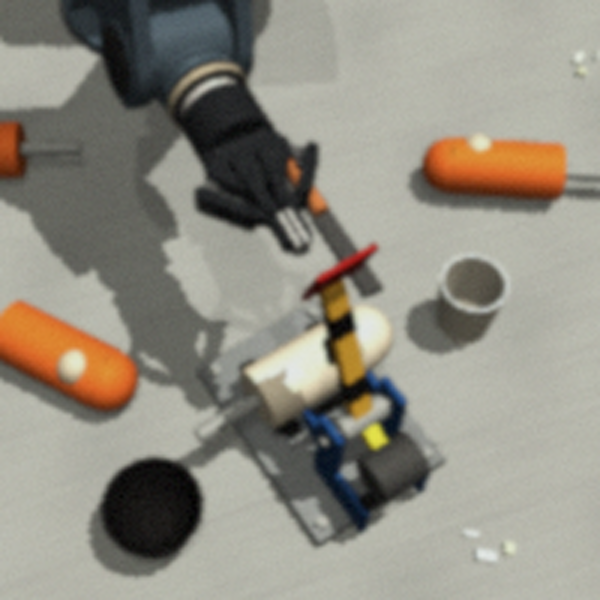

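The bar has left the fingers and is swinging on by itself (plate at (340,270), fingers at (297,240)). I'll draw straight back along -z and let it settle.

>>> jog_arm:
  targets: "0 0 -1.5 0 0 0 0; 0 0 -3 0 0 0 0; 0 0 -4.5 0 0 0 0; 0 0 -6 0 0 0 0; 0 0 -7 0 0 0 0"

```text
time_s: 6.6
ee_pos: [562.6, -25.8, 281.2]
tcp_rot: [-102.0, -89.5, -70.2]
contact_force: [0.3, -1.2, -0.3]
opening: 0.2
gripper_force: 0.0
```

>>> jog_arm:
  targets: "0 0 0 0 0 0 0; 0 0 0 0 0 0 0; 0 0 0 0 0 0 0; 0 0 0 0 0 0 0; 0 0 0 0 0 0 0"

```text
time_s: 7.02
ee_pos: [564.3, -25.7, 281.6]
tcp_rot: [-94.0, -89.6, -78.2]
contact_force: [0.8, -0.4, 0.1]
opening: 0.3
gripper_force: 0.0
```

>>> jog_arm:
  targets: "0 0 0 0 0 0 0; 0 0 0 0 0 0 0; 0 0 0 0 0 0 0; 0 0 0 0 0 0 0; 0 0 0 0 0 0 0"

```text
time_s: 7.43
ee_pos: [563.9, -25.8, 281.5]
tcp_rot: [-96.4, -89.5, -75.8]
contact_force: [0.4, -0.1, -0.7]
opening: 0.3
gripper_force: 0.0
```

>>> jog_arm:
  targets: "0 0 0 0 0 0 0; 0 0 0 0 0 0 0; 0 0 0 0 0 0 0; 0 0 0 0 0 0 0; 0 0 0 0 0 0 0"

```text
time_s: 7.85
ee_pos: [563.8, -25.8, 281.6]
tcp_rot: [-96.1, -89.5, -76.1]
contact_force: [0.5, -0.9, -0.8]
opening: -0.2
gripper_force: 0.0
```

```bash
python3 -c "
from h import *
st()
im,d=get_image('scene')
im2,d=get_image('scene')
for i in range(8): im2,d=get_image('scene')
print(np.abs(im.astype(int)-im2)[110:310,170:370].max(), np.abs(cv2.blur(im,(5,5)).astype(int)-cv2.blur(im2,(5,5)))[180:310,240:370].max())
cv2.imwrite('pics/s6.png',cv2.resize(im2[110:310,170:370,::-1],(600,600),interpolation=cv2.INTER_CUBIC))"
```

```text
{'time_s': np.float64(7.85), 'joint_pos': array([-20.28,  23.14, 136.71, 150.38,  72.26, -79.74]), 'ee_pos': array([563.85, -25.79, 281.55]), 'tcp_rot': array([-96.06, -89.54, -76.13]), 'contact_force': array([ 0.53, -0.94, -0.76]), 'opening': np.float64(-0.16)}
29 4
```

View pics/s6.png

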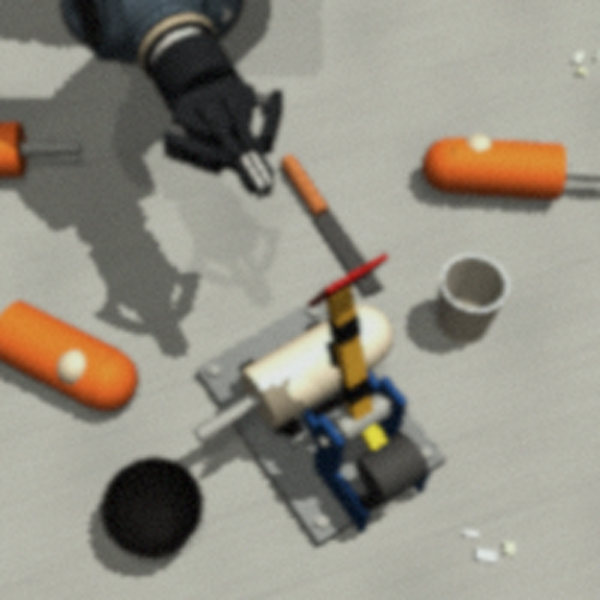

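The bar stands raised and still (plate at (350,278)). The cast, bowl, mug and rasp look unmoved. One quick height check, then hand in.

```bash
python3 -c "
from h import *
im,d=get_image('scene')
p=pts('scene',d,[(170+x/3,110+y/3) for x,y in((340,282),(350,278),(360,272))]);print(p.round())
if np.median(p[:,2])>310: print(hand_in())"
```

```text
[[705. -12. 336.]
 [704.  -3. 335.]
 [701.   7. 335.]]
the job is handed in; nothing more can be done
None
```

The keeper bar stands raised by itself at about 1.25 rad, at rest; the cast, bowl, mug and rasp look unmoved in the last picture, and the job is handed in.

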